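# Find the key that unlocks the luthier's strongbox

### The arm

A 7-joint arm with a two-finger parallel gripper is mounted at the origin on the work surface. World frame = base frame: x ahead of the robot, y to its left, z up, the work surface at z = 0. Lengths are in mm, angles in rad, forces in N, time in s.
With the tool pointing down it reaches from about 400 to 875 mm from the base axis. Payload 6.5 kg.
Tool frame: the origin (TCP) lies on the centre line of the jaws, within the pads' length; the fingertips stand 8 mm ahead of it and the grasp point (between the pads) lies 11 mm behind it; z points along the fingers, y is the direction in which the jaws open and shut (so a half turn about z gives the same grasp; the last joint's range is limited). The gripper opens to 88 mm and grips with 3 to 60 N. Pads are 18 mm wide; open, the fingers measure 123 mm over their backs; the gripper's body (75 mm by 187 mm) begins 45 mm behind the grasp point.
Start: joints at [-1.337, 0.536, -0.004, 1.538, 0.003, 1.067, -0.071], TCP at [191.959, 621.001, 246.716] pointing down, gripper open.
Joint ranges: [-2.7, 2.7], [-0.37, 2.16], [-1.27, 1.26], [0.24, 2.4], [-1.31, 4.45], [0.19, 1.91], [-2.76, 2.76]. Speed limits (rad/s): [2.39, 2.39, 3.14, 3.14, 3.14, 3.14, 3.14].

### API

Orientations are given as a unit quaternion [w, x, y, z].
In Python, from station import manip, viewer, workorder, monitor gives the robot as it stands. Calls block until the motion is done:
- manip.move_pose(position, orientation): joint-space move of the TCP to a pose.
- manip.move_straight(position, v=150, rotation=None): straight line of the TCP; rotation=None keeps the orientation; v is the mean speed in mm/s.
- manip.goto_joints(angles): joint-space move.
- manip.command_gripper(opening, grasp_force=None): finger opening in mm; grasp_force is the grip in N (None keeps the last); returns when the fingers have stopped.
- manip.wait(seconds).
- manip.inverse_kinematics(position, orientation): joint angles nearest the present ones, or None.
- viewer.grab_frame(name): name is "scene" or "top" or "wrist"; returns (picture, depth): 400x640x3 uint8, red, green, blue; 400x640 float32, mm along the optical axis (not along the pixel's ray), 0 where there is no reading.
- viewer.camera_info(name): a dict with "K" (3x3 intrinsics, pixels), "cam_to_world" (4x4, takes a point from camera to world coordinates); the wrist camera has in their place "tool_from_camera" (4x4, takes a point from camera to tool coordinates, whose origin is the TCP and whose axes are the flange's). Camera axes: x right, y down, z forward; pixel columns grow to the right and rows downward; lengths in mm; the calibration is good to about 2 mm. A picture is of the moment at which its call begins: read the wrist's pose just before it. camera_info takes no time and is no camera call.
A pose or a line that the arm cannot do raises manip.IKError and nothing moves.
- workorder.close_job(): hands the job in, once; it reports no verdict.
Readings, each from a call of its own:
- monitor.read_time_s(): time.
- monitor.read_joint_pos(): joint angles.
- monitor.read_qd(): joint speeds.
- monitor.read_effort(): joint torques, N m.
- monitor.read_eef_pos(): TCP position.
- monitor.read_ee_rot(): TCP orientation.
- monitor.read_ft_force(): force on the tool from outside, world axes, zero at the start.
- monitor.read_moment(): the same for the moment, N m.
- monitor.read_grip_width(): finger opening in mm.
Only numpy, scipy, OpenCV 4.12 (cv2) and the standard library are available. Lean on these libraries where they do the work, as an engineer would, in place of code of your own. Each camera call takes 0.05 s, during which the arm holds its last target. There are 200 camera calls.

### The job

Unlock the strongbox: try the keys from the stand in its lock, without forcing any, until one goes fully home, and turn that key clockwise to swing the latch all the way off the lid. Then take the key out again and leave no key in the lock or lying about: each ends up in the bin or standing in the stand. Do not push the latch by hand, and leave the other things alone.

Things in the scene. Friction and masses are not known exactly. Their poses are not given: they have to be found in the camera images.
- keyhole (a point): centre of the key slot's mouth, on the upper face of the steel lock plate (60 x 44 mm, 72 mm above the bench) on the strongbox. The slot, 38 mm along this point's x and 10 mm along its y, goes straight down (z is up) through the 9 mm plate into a round cavity. A key goes in upright, wide side along x, either way round
- strongbox: grey steel box, 200 (x) x 150 x 55 mm high, fixed; origin under its centre, keyhole at x = -45 mm. Wards on the lock cavity's floor stop a wrong key with its collar 10 mm above the plate; its blade, still in the slot, cannot turn. One key fits: it drops freely till its collar meets the plate; its blade is then below the plate and can turn
- latch (a joint): latch angle, rad, about the keyhole's upright axis: 0 to 0.1 at the start (arm along the keyhole's +x, over the lid), grows clockwise seen from above to a stop at 1.25 (off the lid). Friction 0.1 N m; stays where left. The fitting key takes it along after some 10 degrees of play; turned back, it leaves the latch; in line with the slot again, it lifts out
- latch_tip (a point): end of the dark steel latch: flat ring 76 mm across under the lock plate, with an arm 18 mm wide reaching 92 mm from the keyhole's axis, 57 to 65 mm above the bench. This point: middle of the arm's upper face, 88 mm out; its x points outward
- stand: wooden key stand, 210 x 56 x 48 mm high, fixed; origin at the centre of its underside, z up. Three slots 40 (x) x 11 (y) mm right through it at x = -65, 0 and +65 mm hold the keys upright: collar on the stand's top, blade inside, so a key comes out straight up, by 42 mm or more
- bin: open plywood bin, 160 (x) x 130 mm (y) and 60 mm high, walls and floor 5 mm, fixed; origin at the centre of its underside, z up
- key1_bow (a point): one of three keys alike above the blade's tip, 90 mm tall, 110 g: centre of its black grip (44 wide along its x, 12 thick along its y, 44 tall along its z), 68 mm above the tip. Which key stands in which slot, and which one fits, varies and cannot be seen
- key1: the same key: origin at the blade's tip, z up along the key. From the tip up: steel blade 34 (x) x 6 (y) x 30 mm, its lowest 14 mm notched differently on each key but alike on both sides; neck 8 mm in diameter, 12 long; collar 24 in diameter, 4 thick; grip
- key2_bow (a point): one of three keys alike above the blade's tip, 90 mm tall, 110 g: centre of its black grip (44 wide along its x, 12 thick along its y, 44 tall along its z), 68 mm above the tip. Which key stands in which slot, and which one fits, varies and cannot be seen
- key2: the same key: origin at the blade's tip, z up along the key. From the tip up: steel blade 34 (x) x 6 (y) x 30 mm, its lowest 14 mm notched differently on each key but alike on both sides; neck 8 mm in diameter, 12 long; collar 24 in diameter, 4 thick; grip
- key3_bow (a point): one of three keys alike above the blade's tip, 90 mm tall, 110 g: centre of its black grip (44 wide along its x, 12 thick along its y, 44 tall along its z), 68 mm above the tip. Which key stands in which slot, and which one fits, varies and cannot be seen
- key3: the same key: origin at the blade's tip, z up along the key. From the tip up: steel blade 34 (x) x 6 (y) x 30 mm, its lowest 14 mm notched differently on each key but alike on both sides; neck 8 mm in diameter, 12 long; collar 24 in diameter, 4 thick; grip
- glue: bystander: white bottle, 60 mm across, 110 high; origin at its underside
- polish: bystander: amber bottle, 44 mm across, 100 high; origin at its underside
- tin: bystander: small tin, 48 mm across, 30 high, standing on the strongbox's lid, off the latch's path; origin at its underside
- driver: bystander: screwdriver, 180 mm, lying
- sander: bystander: cork sanding block, 100 x 50 x 30 mm; origin at its underside
- caul: bystander: dark wood caul, 160 x 35 x 20 mm; origin at its underside
- bridge: bystander: guitar bridge, 30 x 150 x 13 mm; origin at its underside
Not all that is in view belongs to the job. What is shaped like the key1 but green is not meant.

How it is judged (in metres and radians):
On the way:
1. the latch is swung off the lid (over 1.0 rad) with a key home in the lock (value of joint latch above 1 rad and ((horizontal distance between key1_bow and keyhole below 0.012 m and z of key1_bow in the frame of keyhole below 0.031 m) or (horizontal distance between key2_bow and keyhole below 0.012 m and z of key2_bow in the frame of keyhole below 0.031 m) or (horizontal distance between key3_bow and keyhole below 0.012 m and z of key3_bow in the frame of keyhole below 0.031 m))), for 0.1 s.
At the end, for the whole second after the job is handed in: The latch stands over 1.0 rad open, and every key rests either in the bin (grip centre within 90 mm in x and 75 mm in y of the middle of the bin and under 95 mm high) or upright in a slot of the stand (within 15 mm of its middle line, collar down within 11 mm, tilted under 0.3 rad) (value of joint latch above 1 rad and ((x of key1_bow in the frame of bin between -0.09 and 0.09 m and y of key1_bow in the frame of bin between -0.075 and 0.075 m and z of key1_bow in the frame of bin between 0 and 0.095 m) or (x of key1_bow in the frame of stand between -0.085 and 0.085 m and y of key1_bow in the frame of stand between -0.015 and 0.015 m and z of key1_bow in the frame of stand between 0.06 and 0.085 m and angle between key1_bow's own z axis and vertical below 0.3 rad)) and ((x of key2_bow in the frame of bin between -0.09 and 0.09 m and y of key2_bow in the frame of bin between -0.075 and 0.075 m and z of key2_bow in the frame of bin between 0 and 0.095 m) or (x of key2_bow in the frame of stand between -0.085 and 0.085 m and y of key2_bow in the frame of stand between -0.015 and 0.015 m and z of key2_bow in the frame of stand between 0.06 and 0.085 m and angle between key2_bow's own z axis and vertical below 0.3 rad)) and ((x of key3_bow in the frame of bin between -0.09 and 0.09 m and y of key3_bow in the frame of bin between -0.075 and 0.075 m and z of key3_bow in the frame of bin between 0 and 0.095 m) or (x of key3_bow in the frame of stand between -0.085 and 0.085 m and y of key3_bow in the frame of stand between -0.015 and 0.015 m and z of key3_bow in the frame of stand between 0.06 and 0.085 m and angle between key3_bow's own z axis and vertical below 0.3 rad)) and linear speed of each of key1, key2, key3 below 0.03 m/s); the robot touches nothing.
It fails at once if a key is forced: over 60 N between it and the strongbox (contact force between any of key1, key2, key3 and strongbox above 60 N).
It fails at once if the latch is pushed by hand (over 3 N) (contact force between any of the fingers, the arm and latch above 3 N).
It fails at once if a bystander is shoved over 30 mm (distance of any of glue, polish, tin, driver, sander, caul, bridge from where it was at the start of the episode above 0.03 m).
It also fails if it takes over 72 s, if anything falls off the work surface, if the arm or the gripper's body presses on something with over 40 N, if the wrist force passes 120 N, or if a joint passes its speed limit or range.

## Working session

There is one attempt and no reset: what is moved stays moved. The work goes in short steps, each a Python script; the robot and the scene stay as the last script left them, time stands still between calls to the robot, and variables do not carry over. Pictures are saved under pics/ and viewed, about 8 in all and at most 12, crops included, and the job is handed in when it is done.

```bash
ls; mkdir -p pics; python3 - <<'E'
from station import manip, viewer, workorder, monitor
import cv2,numpy as np
for n in ("scene","top"):
    im,d=viewer.grab_frame(n); cv2.imwrite(f"pics/{n}0.png",im[:,:,::-1]); np.savez(f"{n}0.npz",im=im,d=d)
    c=viewer.camera_info(n); print(n,np.round(c["K"],1).tolist(),np.round(c["cam_to_world"],4).tolist(), (d>0).mean())
print(viewer.camera_info("wrist"), monitor.read_ee_rot(), monitor.read_time_s(), monitor.read_eef_pos())
E
```

```text
pics
scene [[361.2, 0.0, 320.7], [0.0, 361.2, 203.6], [0.0, 0.0, 1.0]] [[0.2467, 0.7436, -0.6215, 1211.9803], [0.9689, -0.1772, 0.1727, -218.9567], [0.0182, -0.6448, -0.7642, 841.6785], [0.0, 0.0, 0.0, 1.0]] 0.99584765625
top [[412.3, 0.0, 317.6], [0.0, 412.3, 198.2], [0.0, 0.0, 1.0]] [[-0.0767, -0.9742, 0.2123, 400.3409], [-0.9971, 0.0747, -0.0175, -59.1651], [0.0012, -0.213, -0.9771, 978.8028], [0.0, 0.0, 0.0, 1.0]] 0.99598046875
{'K': array([[322.14211267,   0.        , 320.36774432],
       [  0.        , 322.14211267, 193.39967997],
       [  0.        ,   0.        ,   1.        ]]), 'tool_from_camera': array([[-6.80628741e-04, -9.57701050e-01, -2.87764203e-01,
         7.38536795e+01],
       [ 9.99999586e-01, -4.77886926e-04, -7.74785906e-04,
         1.57600907e+00],
       [ 6.04494526e-04, -2.87764611e-01,  9.57700978e-01,
        -1.38771017e+02],
       [ 0.00000000e+00,  0.00000000e+00,  0.00000000e+00,
         1.00000000e+00]])} [-6.04762849e-05  1.49303372e-01  9.88791141e-01 -7.61265729e-04] 0.1 [191.81343893 620.50200295 245.93216683]
```

View pics/scene0.png

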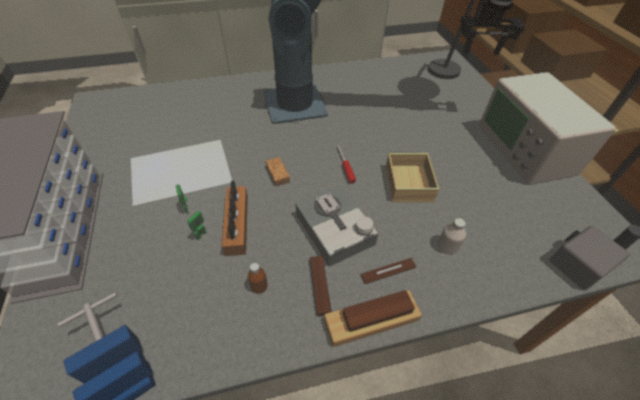

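View pics/top0.png

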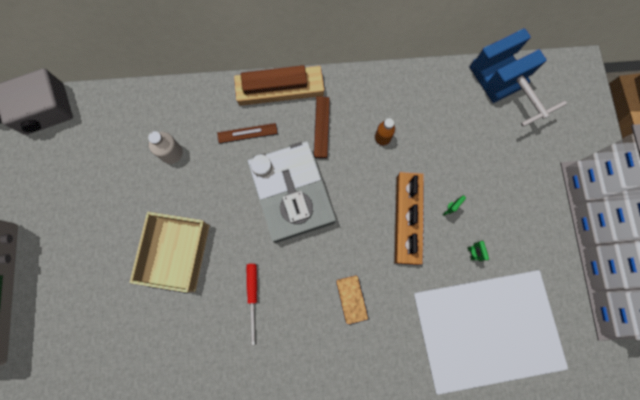

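The top view shows what could be taken for the target. Black keys stand in the stand at about (413,186), (413,215) and (413,244); these are the ones I want. Green decoys are at (455,205) and (480,250). The strongbox plate is at (295,207), the latch arm at (287,180), the tin at (261,165) and the bin at (168,252).

```bash
cat > h.py <<'E'
from station import manip, viewer, workorder, monitor
import cv2, numpy as np
from scipy.spatial.transform import Rotation as R
def rot(q): return R.from_quat([q[1],q[2],q[3],q[0]]).as_matrix()
def quat(yaw):  # tool down; tool y (jaw axis) points along world yaw+90deg mirrored: x->(c,s), y->(s,-c)
    c,s=np.cos(yaw),np.sin(yaw)
    q=R.from_matrix(np.array([[c,s,0],[s,-c,0],[0,0,-1.]])).as_quat()
    return [q[3],q[0],q[1],q[2]]
def grab(n):
    p,q=monitor.read_eef_pos(),monitor.read_ee_rot()
    im,d=viewer.grab_frame(n); c=viewer.camera_info(n)
    if n=="wrist":
        T=np.eye(4);T[:3,:3]=rot(q);T[:3,3]=p; T=T@c["tool_from_camera"]
    else: T=c["cam_to_world"]
    return im,d,np.array(c["K"]),np.array(T)
def cloud(d,K,T):
    v,u=np.mgrid[:d.shape[0],:d.shape[1]]
    P=np.stack([(u-K[0,2])/K[0,0]*d,(v-K[1,2])/K[1,1]*d,d],-1)
    return P@T[:3,:3].T+T[:3,3]
def ray(uv,K,T,z):
    uv=np.atleast_2d(uv).astype(float)
    r=np.c_[(uv[:,0]-K[0,2])/K[0,0],(uv[:,1]-K[1,2])/K[1,1],np.ones(len(uv))]@T[:3,:3].T
    return T[:3,3]+r*((z-T[2,3])/r[:,2])[:,None]
def rect(mask,W):
    P=W[mask][:,:2].astype(np.float32); (c,s,a)=cv2.minAreaRect(P)
    if s[0]<s[1]: s=s[::-1]; a+=90
    return np.round(c,1),np.round(s,1),round((a+90)%180-90,1),len(P)   # centre, (long,short), yaw of long side
E
python3 - <<'E'
from h import *
for n in("top","scene"):
    im,d,K,T=grab(n); W=cloud(d,K,T); z=W[...,2]
    hsv=cv2.cvtColor(im,cv2.COLOR_RGB2HSV); ok=d>0
    v,u=np.mgrid[:400,:640]
    def comp(m,lab,mn=30):
        nn,l,st,c=cv2.connectedComponentsWithStats(m.astype(np.uint8),connectivity=8)
        for i in range(1,nn):
            if st[i,4]>=mn:
                x=W[l==i]
                if abs(x[:,0].mean()-550)<250 and abs(x[:,1].mean())<420: print(n,lab,c[i].round(),st[i,4],rect(l==i,W),'z',np.percentile(z[l==i],[5,50,95]).round())
    comp(ok&(abs(z-48)<6)&(hsv[...,1]>110),'stand')
    comp(ok&(z>62)&(z<82)&(hsv[...,1]<60),'plate')
    comp(ok&(z>45)&(z<60)&(hsv[...,1]<60),'lid',60)
    comp(ok&(z>50)&(z<66)&(hsv[...,1]>60),'binrim')
    comp(ok&(z>85)&(hsv[...,2]<70),'key',8)
    comp(ok&(z>12)&(z<60)&(hsv[...,0]>45)&(hsv[...,0]<80)&(hsv[...,1]>100),'green')
E
```

```text
top stand [383. 138.] 32 (array([ 739.1, -241.9]), array([36.6, 11.5]), 64.6, 32) z [43. 49. 54.]
top stand [409. 219.] 1571 (array([ 543. , -283.6]), array([209.5,  56.7]), -8.2, 1571) z [46. 48. 51.]
top stand [474. 252.] 42 (array([ 452.9, -414.5]), array([25. ,  8.4]), 7.8, 42) z [43. 47. 53.]
top plate [164. 146.] 274 (array([752.8, 275. ]), array([57. , 51.2]), -49.4, 274) z [64. 73. 81.]
top plate [264. 172.] 75 (array([672.3,  43.4]), array([47. , 23.4]), -66.0, 75) z [66. 73. 78.]
top plate [295. 204.] 752 (array([609., -27.]), array([126.4,  72.4]), -3.7, 752) z [62. 71. 75.]
top plate [410. 245.] 32 (array([ 477.3, -269.2]), array([31.1,  2. ]), -5.3, 32) z [65. 72. 80.]
top lid [170. 153.] 76 (array([740., 266.]), array([56.3, 22.1]), -52.0, 76) z [46. 53. 59.]
top lid [292. 191.] 4078 (array([627.2, -13.6]), array([202.6, 150.3]), 14.2, 4078) z [53. 56. 59.]
top binrim [384. 135.] 76 (array([ 746.1, -243.9]), array([41.2, 25.5]), 57.8, 76) z [52. 62. 65.]
top binrim [141. 246.] 255 (array([523.5, 324. ]), array([156.6,  38.5]), -25.5, 255) z [51. 58. 62.]
top binrim [180
[... 1275 characters left out ...]

scene lid [334. 222.] 2407 (array([629.7, -14.7]), array([206.4, 151.9]), 13.9, 2407) z [52. 56. 59.]
scene lid [450. 241.] 84 (array([772.6, 264.1]), array([57.7, 25. ]), 46.9, 84) z [46. 52. 59.]
scene binrim [413. 173.] 451 (array([510.2, 267.3]), array([162.9, 132.2]), -13.3, 451) z [51. 57. 62.]
scene binrim [257. 280.] 81 (array([ 768.8, -248.8]), array([41.8, 22.7]), -83.6, 81) z [51. 61. 65.]
scene key [233. 188.] 37 (array([ 487.1, -273.8]), array([33.5,  9. ]), -14.2, 37) z [86. 94. 98.]
scene key [232. 205.] 51 (array([ 548.1, -283.3]), array([42.1,  8.3]), -8.2, 51) z [88. 95. 98.]
scene key [231. 224.] 58 (array([ 611.9, -291.3]), array([43.7,  9.5]), -11.9, 58) z [86. 94. 98.]
```

```bash
cat >> h.py <<'E'
D=np.deg2rad
SY=D(171.7); BY=D(194)
E
python3 - <<'E'
from h import *
print(manip.inverse_kinematics([546,-284,170],quat(SY)))
for y in (194,150,112,105): print(y,manip.inverse_kinematics([585,-25,95],quat(D(y))))
print(manip.inverse_kinematics([515,268,150],quat(D(170))))
manip.move_pose([585,-25,230],quat(BY)); manip.move_straight([585,-25,180])
im,d,K,T=grab("wrist"); cv2.imwrite("pics/w_lock.png",im[...,::-1]); np.savez("wl.npz",im=im,d=d,K=K,T=T)
manip.move_straight([546,-284,210],v=300,rotation=quat(SY))
im,d,K,T=grab("wrist"); cv2.imwrite("pics/w_stand.png",im[...,::-1]); np.savez("ws.npz",im=im,d=d,K=K,T=T)
print(monitor.read_time_s(),monitor.read_joint_pos(),monitor.read_eef_pos())
a=cv2.imread("pics/w_lock.png");b=cv2.imread("pics/w_stand.png")
cv2.imwrite("pics/w_both.png",np.hstack([a[:,120:520],b[:,120:520]]))
E
```

```text
[-0.06890248  0.66340007  0.6906649   1.72678803 -0.50802558  0.93810531
  2.25227654]
194 [-0.15098911  0.63380879  0.15803982  1.8209618  -0.14553309  0.69802298
  1.90369067]
150 [-0.23574754  0.64482394  0.27398688  1.82628089 -0.25377103  0.70466779
  1.22748021]
112 [-0.31477205  0.66144371  0.38394883  1.83113058 -0.35752109  0.71748443
  0.65218838]
105 [-0.33199315  0.66598195  0.40823856  1.83217027 -0.38057158  0.72123866
  0.5495146 ]
[-0.61884451  0.5402518   0.08210697  1.80701636 -0.05903009  0.79668326
  0.88916537]
4.4833 [ 0.05687495  0.55666569  0.48851899  1.69106889 -0.30687504  0.9715309
  2.08748953] [ 546.80228144 -281.33344316  209.62867924]
```

View pics/w_both.png

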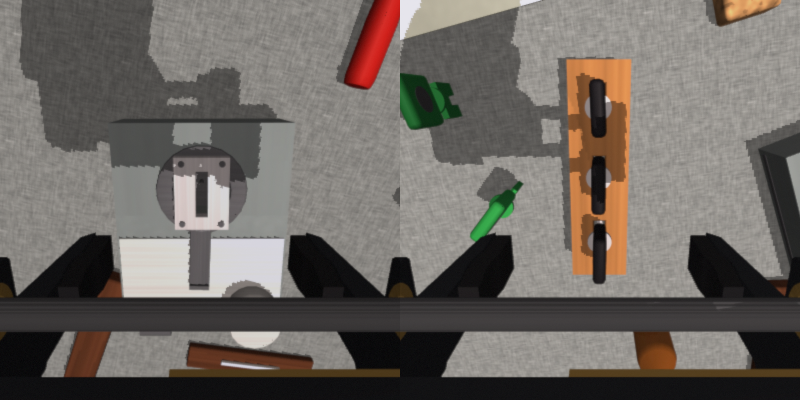

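Left: the lock plate is centred, with the dark slot at full-frame pixel (321,194) and the latch arm below it at (320,260). Right: three black grips at full-frame (318,108), (318,185) and (319,252). The green decoys lie to the left, away from the stand.

```bash
python3 - <<'E'
from h import *
f=np.load("wl.npz"); im,d,K,T=[f[k] for k in("im","d","K","T")]
W=cloud(d,K,T); z=W[...,2]; g=cv2.cvtColor(im,cv2.COLOR_RGB2GRAY)
v,u=np.mgrid[:400,:640]; roi=(abs(u-321)<45)&(abs(v-194)<48)
pl=roi&(abs(z-72)<3.5); print('z plate',np.median(z[pl]))
n,l,st,c=cv2.connectedComponentsWithStats(pl.astype(np.uint8)); i=1+st[1:,4].argmax()
h=cv2.findContours((l==i).astype(np.uint8),0,2)[0][0][:,0]
def fit(uv,zz,lab):
    P=ray(uv,K,T,zz)[:,:2].astype(np.float32);(c,s,a)=cv2.minAreaRect(P)
    if s[0]<s[1]: s=s[::-1];a+=90
    print(lab,np.round(c,2),np.round(s,1),round((a+90)%180-90,2))
fit(h,72,'plate contour')
for th in(40,55,70):
    m=(abs(u-321)<14)&(abs(v-194)<32)&(g<th)
    n,l,st,c=cv2.connectedComponentsWithStats(m.astype(np.uint8)); i=1+st[1:,4].argmax()
    fit(np.argwhere(l==i)[:,::-1],72,f'slot<{th} {st[i]}')
m=(abs(u-321)<14)&(abs(v-194)<32)&(z<68); 
if m.sum()>20: fit(np.argwhere(m)[:,::-1],72,f'slot depth {m.sum()}'); print(z[m].min(),np.median(z[m]))
lid=(abs(z-55.5)<4)
print('lid',rect(lid&(abs(u-321)<120)&(v<300),W), np.median(z[lid]))
f=np.load("ws.npz"); im,d,K,T=[f[k] for k in("im","d","K","T")]
W=cloud(d,K,T); z=W[...,2]; g=cv2.cvtColor(im,cv2.COLOR_RGB2GRAY)
m=(z>84)&(g<90)&(abs(u-318)<30)&(v>60)&(v<295)
n,l,st,c=cv2.connectedComponentsWithStats(m.astype(np.uint8))
for i in range(1,n):
    if st[i,4]>60:
        print(st[i],np.percentile(z[l==i],[5,50,95,99]).round(1))
        t=(l==i)&(z>92.5); fit(np.argwhere(t)[:,::-1],96,'keytop')
hsv=cv2.cvtColor(im,cv2.COLOR_RGB2HSV)
s=(abs(z-48)<5)&(hsv[...,1]>90)&(abs(u-318)<60)&(v<295); print('stand z',np.median(z[s]),rect(s,W)); 
n,l,st,c=cv2.connectedComponentsWithStats(s.astype(np.uint8)); i=1+st[1:,4].argmax(); fit(np.argwhere(l==i)[:,::-1],48,'stand ray')
E
```

```text
z plate 72.77651311423432
plate contour [585.9  -22.84] [61.  44.2] 13.99
slot<40 [319 179   5   4  14] [575.37 -25.79] [3.2 2.4] -76.02
slot<55 [317 173  10  40 350] [585.16 -22.92] [32.5  7.3] 13.98
slot<70 [316 172  12  44 458] [586.05 -22.79] [36.   8.7] 13.75
slot depth 521 [585.22 -22.9 ] [35.9  9. ] 13.98
25.160666544517596 28.137998994096506
lid (array([611.1, -16.4]), array([162.1, 150.7]), 14.0, 22527) 56.23784163348097
[309  79  17  59 888] [93.5 96.2 97.8 98.6]
keytop [ 482.38 -273.32] [42.8 11.8] -5.91
[311 161  15  54 752] [92.8 96.1 97.6 98.3]
keytop [ 544.42 -281.79] [44.9 11.5] -8.65
[312 235  14  49 623] [88.5 96.1 97.5 98.1]
keytop [ 610.43 -290.5 ] [42.9 10.7] -8.55
stand z 48.807163407733015 (array([ 547., -282.]), array([210.5,  56.1]), -8.1, 9768)
stand ray [ 546.88 -281.95] [210.1  56.1] -8.14
```

```bash
cat >> h.py <<'E'
KH=np.array([585.7,-22.9]); BY=D(194.0); SY=D(171.86)
S0=np.array([546.9,-282.0]); sx=np.array([np.cos(D(-8.14)),np.sin(D(-8.14))])
def go(x,y,z,yaw,v=300,tol=0.4,settle=0.15):
    t=np.array([x,y,z],float); manip.move_straight(list(t),v=v,rotation=quat(yaw))
    if tol is None: return
    c=t.copy()
    for _ in range(3):
        manip.wait(settle); e=t-monitor.read_eef_pos()
        if np.abs(e).max()<tol: break
        c=c+e; manip.move_straight(list(c),v=60,rotation=quat(yaw))
    return e
def st(lab=''):
    q=rot(monitor.read_ee_rot()); print(lab,'t',round(monitor.read_time_s(),2),np.round(monitor.read_eef_pos(),2),'yaw',round(np.rad2deg(np.arctan2(q[1,0],q[0,0]))%360,2),'tilt',np.round(q[:2,2],4),'F',np.round(monitor.read_ft_force(),1),'M',np.round(monitor.read_moment(),2),'w',round(monitor.read_grip_width(),2))
E
python3 - <<'E'
from h import *
st('rest'); manip.wait(0.3); st('after wait')
manip.command_gripper(50)
print(go(544.6,-281.7,120,SY)); st('above')
print(go(544.6,-281.7,63,SY,v=150)); st('down')
manip.command_gripper(5,30); st('gripped')
go(544.6,-281.7,125,SY,v=120,tol=None); manip.wait(.2); st('lifted')
E
```

```text
rest t 4.48 [ 546.8  -281.33  209.63] yaw 171.91 tilt [-0.0002  0.0018] F [ 0.4 -0.1 -0.1] M [ 0.03 -0.02 -0.01] w 88.14
after wait t 4.78 [ 546.26 -283.19  209.92] yaw 171.77 tilt [-0.0001  0.0003] F [-0.8 -0.   0.7] M [ 0.04  0.01 -0.02] w 87.88
[ 0.19221078 -0.00879417  0.33299124]
above t 6.89 [ 544.41 -281.69  119.67] yaw 171.86 tilt [-0.0002  0.    ] F [ 0.2 -1.2  0.2] M [-0.02 -0.04 -0.05] w 50.06
[0.10630489 0.02066683 0.17940584]
down t 8.37 [ 544.49 -281.72   62.82] yaw 171.86 tilt [-0. -0.] F [ 0.1 -0.1 -0.4] M [ 0.02 -0.    0.05] w 50.27
gripped t 9.03 [ 544.51 -281.82   62.88] yaw 171.86 tilt [ 0.0001 -0.0002] F [-0.1 -0.6 -0.4] M [-0.06 -0.02  0.09] w 11.63
lifted t 9.89 [ 544.05 -281.43  124.1 ] yaw 171.86 tilt [-0.0015  0.0006] F [-0.3  0.  -1.2] M [ 0.01 -0.07  0.01] w 11.79
```

```bash
cat >> h.py <<'E'
def insert(xy,z0=132,z1=87,step=3,fmax=8,yaw=BY,log=True):
    """lower guarded; stops where upward force passes fmax. returns z reached, force"""
    b=np.array(monitor.read_ft_force()); z=z0
    while z>z1+1e-6:
        z=max(z-step,z1); manip.move_straight([xy[0],xy[1],z],v=40,rotation=quat(yaw))
        f=np.array(monitor.read_ft_force())-b
        if f[2]>fmax or np.hypot(*f[:2])>15:
            manip.wait(.1); f=np.array(monitor.read_ft_force())-b
            if log: print('contact cmd z',z,np.round(monitor.read_eef_pos(),1),np.round(f,1),np.round(monitor.read_moment(),2))
            return z,f
    if log: print('reached',z,np.round(monitor.read_eef_pos(),1),np.round(f,1))
    return z,f
E
python3 - <<'E'
from h import *
p=monitor.read_eef_pos(); go(p[0],p[1],160,SY,tol=None)
go(*KH,160,BY,v=300,tol=None)
print(go(*KH,133,BY,v=150)); st('over')
z,f=insert(KH); st('end')
E
```

```text
[0.06133103 0.07273933 0.14085941]
over t 12.47 [585.64 -22.97 132.86] yaw 194.0 tilt [-0. -0.] F [-0.1 -0.6 -0.9] M [ 0.07  0.02 -0.07] w 11.69
reached 87 [585.9 -22.8  86.9] [-0.1  0.2 -0.2]
end t 16.22 [585.9  -22.84  86.95] yaw 194.0 tilt [0.0003 0.    ] F [-0.2 -0.4 -1.1] M [0.02 0.03 0.03] w 11.68
```

It reached home height with no contact force, so this looks like the fitting key. I'll check with one small press, then turn it in guarded steps.

```bash
python3 - <<'E'
from h import *
b=np.array(monitor.read_ft_force()); z=87
for z in (86.3,85.6):
    manip.move_straight([*KH,z],v=20,rotation=quat(BY)); manip.wait(.1)
    f=np.array(monitor.read_ft_force())-b; print('press',z,np.round(f,1))
    if f[2]>3: break
z+=0.5; manip.move_straight([*KH,z],v=20,rotation=quat(BY)); print('z',z)
bm=monitor.read_moment()[2]
for a in (8,16,24,32,40,48,56,64,72,77):
    manip.move_straight([*KH,z],v=40,rotation=quat(BY-D(a)))
    F=np.array(monitor.read_ft_force())-b; m=monitor.read_moment()[2]-bm
    print(a,np.round(F,1),'Mz',round(m,3),np.round(monitor.read_eef_pos(),1))
    if np.hypot(*F[:2])>20 or F[2]>15 or abs(m)>0.8: print('stop');break
st()
im,d,K,T=grab("top"); cv2.imwrite("pics/top_turn.png",cv2.resize(im[130:270,220:360,::-1],None,fx=4,fy=4))
E
```

```text
press 86.3 [-1.9  0.4  7.1]
z 86.8
8 [-0.4  0.1  3.1] Mz 0.011 [585.8 -23.1  86.8]
16 [-0.6 -2.5  3.1] Mz 0.088 [585.8 -23.8  86.9]
24 [-0.5 -4.1  1.5] Mz 0.051 [585.7 -23.7  86.8]
32 [ 0.3 -5.9  2.7] Mz 0.044 [585.8 -23.8  86.9]
40 [ 0.2 -5.6  3.3] Mz 0.02 [585.7 -23.9  86.9]
48 [-0.3 -4.7  4.1] Mz 0.067 [585.7 -23.8  86.8]
56 [-0.9 -5.1  4.6] Mz 0.063 [585.5 -23.8  86.8]
64 [-2.1 -4.5  5.5] Mz 0.064 [585.4 -23.6  86.8]
72 [-1.7 -4.7  5.7] Mz 0.027 [585.3 -23.6  86.8]
77 [-2.9 -4.3  6.6] Mz 0.009 [585.2 -23.5  86.8]
 t 19.69 [585.24 -23.45  86.82] yaw 117.19 tilt [-0.0009 -0.0005] F [-3.1 -4.7  5.4] M [-1.09  0.57 -0.01] w 11.76
```

View pics/top_turn.png

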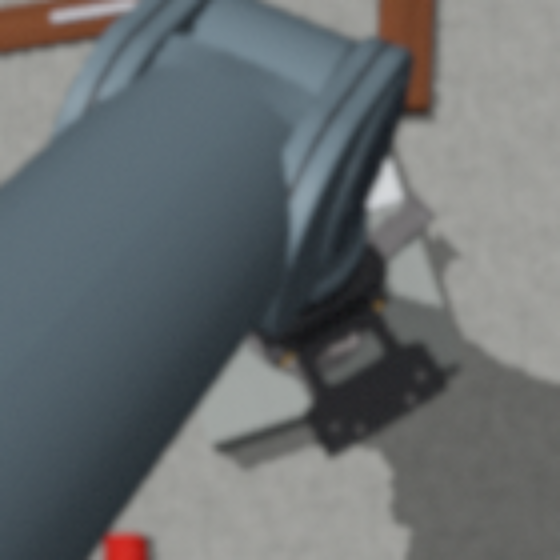

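The latch arm shows at crop (400,235), so it's moving clockwise off the lid. I'll turn on until resistance at the stop, then turn back and lift out.

```bash
python3 - <<'E'
from h import *
z=86.8; bm=0.0
for a in (80,82,84,86):
    manip.move_straight([*KH,z],v=40,rotation=quat(BY-D(a))); manip.wait(.1)
    m=monitor.read_moment()[2]; print(a,'Mz',round(m,3),np.round(monitor.read_ft_force(),1),np.round(monitor.read_eef_pos(),1)); A=a
    if abs(m)>0.35: break
manip.wait(.2)
for a in (70,60,50,40,30,20,10,0):
    manip.move_straight([*KH,z],v=40,rotation=quat(BY-D(a)))
    F=np.array(monitor.read_ft_force()); print(a,np.round(F,1),'Mz',round(monitor.read_moment()[2],3))
    if np.hypot(*F[:2])>25: print('stop');break
manip.wait(.2); st('back')
E
```

```text
80 Mz 0.048 [-2.4 -4.7  6.4] [585.2 -23.4  86.8]
82 Mz 0.025 [-2.6 -4.1  6.4] [585.2 -23.3  86.8]
84 Mz 0.302 [-3.4 -4.6  5. ] [585.2 -23.3  86.8]
86 Mz 0.559 [-2.9 -4.4  6. ] [585.3 -23.2  86.8]
70 [-0.4  0.1  2.9] Mz -0.019
60 [0.1 1.8 3. ] Mz 0.006
50 [1.4 0.8 4.6] Mz 0.044
40 [-0.5  0.6  4. ] Mz 0.078
30 [0.2 0.1 4.2] Mz -0.015
20 [ 0.1 -0.9  4.8] Mz 0.03
10 [ 0.1 -0.5  4.5] Mz -0.03
0 [ 0.9 -0.8  4.3] Mz -0.008
back t 24.25 [585.75 -22.9   86.81] yaw 193.85 tilt [ 0.0001 -0.0001] F [-0.9 -0.1  4. ] M [-0.08 -0.15 -0.  ] w 11.94
```

```bash
python3 - <<'E'
from h import *
b=np.array(monitor.read_ft_force()); ok=True
for z in list(range(90,135,4)):
    manip.move_straight([*KH,z],v=50,rotation=quat(BY)); F=np.array(monitor.read_ft_force())-b
    if F[2]<-14 or np.hypot(*F[:2])>15: print('snag',z,np.round(F,1)); ok=False; break
st('out' if ok else 'snag')
if ok:
    go(*KH,180,BY,v=200); 
    im,d,K,T=grab("wrist"); cv2.imwrite("pics/w_after.png",im[:,120:520,::-1]); np.savez("wa.npz",im=im,d=d,K=K,T=T)
    # latch arm: points with z in 57..65 band outside the 38 mm ring but inside 92 mm of keyhole
    W=cloud(d,K,T); r=np.hypot(W[...,0]-KH[0],W[...,1]-KH[1]); m=(r>50)&(r<90)&(abs(W[...,2]-65)<4)&(d>0)
    a=np.degrees(np.arctan2(W[...,1][m]-KH[1],W[...,0][m]-KH[0])); h,e=np.histogram(a,36,(-180,180)); print({int(x):int(n) for x,n in zip(e,h) if n>15}); st()
E
```

```text
out t 27.25 [586.02 -22.88 134.34] yaw 194.0 tilt [0.0008 0.0001] F [ 0.   0.1 -1.5] M [ 0.07 -0.01 -0.02] w 11.81
{-70: 333, -60: 616, -50: 30}
 t 28.63 [585.84 -22.86 180.25] yaw 194.0 tilt [0.0001 0.    ] F [ 0.5  0.4 -1.2] M [0.07 0.02 0.04] w 11.34
```

View pics/w_after.png

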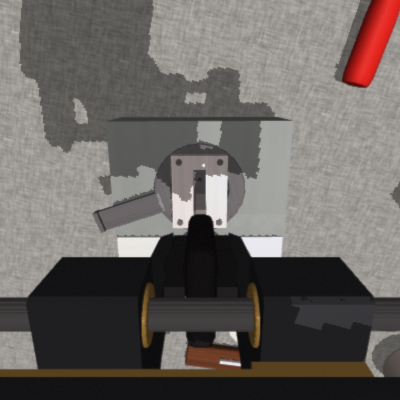

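The latch now points to crop (100,215), world about -58°. That is about 72° clockwise of the box's x, so it's at its stop. The key is out and in the grip; next I return it to the middle slot of the stand.

```bash
python3 - <<'E'
from h import *
P=np.array([546.2,-281.9])
go(*P,165,SY,v=300,tol=None); print(go(*P,110,SY,v=200))
z,f=insert(P,z0=108,z1=63.5,step=4,fmax=10,yaw=SY); st('in')
if z<68:
    manip.command_gripper(50); go(*P,125,SY,v=200,tol=None); st('released')
    go(*(P+[-60,0]),230,SY,v=300,tol=None); manip.wait(.3)
    im,d,K,T=grab("wrist"); cv2.imwrite("pics/w_end.png",im[:,120:520,::-1]); W=cloud(d,K,T); g=cv2.cvtColor(im,cv2.COLOR_RGB2GRAY)
    Q=(W[...,:2]-S0); lx=Q@sx; ly=Q@np.array([-sx[1],sx[0]])
    for s in(-65,0,65):
        m=(abs(lx-s)<30)&(abs(ly)<22)&(W[...,2]>85)&(W[...,2]<115)&(g<90)
        print(s,m.sum(), np.round([lx[m].mean(),ly[m].mean(),*np.percentile(W[...,2][m],[50,98])],1) if m.sum() else None)
E
```

```text
[ 0.0851122  -0.11009789  0.20463297]
reached 63.5 [ 546.2 -281.9   63.5] [-0.7  0.  -0. ]
in t 34.08 [ 546.24 -281.92   63.54] yaw 171.86 tilt [ 0.0001 -0.    ] F [-0.4 -0.1 -1.3] M [ 0.04 -0.02 -0.03] w 11.93
released t 35.24 [ 546.5  -281.86  125.48] yaw 171.87 tilt [ 0.0011 -0.0002] F [-0.9  0.3 -0.3] M [0.05 0.01 0.01] w 50.04
-65 658 [-67.   -0.8  96.1  97.7]
0 573 [-1.8  1.2 96.  97.7]
65 167 [47.   0.2 94.7 97.3]
```

View pics/w_end.png

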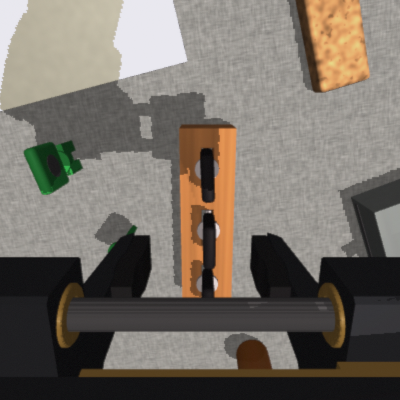

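All three keys stand in the stand at crop (207,175), (207,240) and (207,283), with tops at about 97 mm. The lock is empty, so I'm handing in.

```bash
python3 - <<'E'
from h import *
st(); workorder.close_job()
E
```

```text
t 36.14 [ 486.11 -281.6   229.04] yaw 171.88 tilt [-0.0016  0.0004] F [-1.2  1.1  0.1] M [ 0.02 -0.03 -0.  ] w 50.05
the job is handed in; nothing more can be done
```

The strongbox is unlocked, with the latch at its stop and all three keys standing in the stand. I handed the job in at 36 s.

- **Key:** The middle key was the first one I tried, and it fitted. It dropped to home height without resistance, and a small press of about 7 N confirmed the collar was on the plate.
- **Latch:** I turned the key clockwise until the moment rose at about 84–86°, then turned it back in line and lifted it out without a snag. The wrist camera then put the latch about 72° (1.25 rad) off its starting line, with the lock empty.
- **Keys:** I put the key back in the middle slot. The last picture showed all three keys in their slots. The -65 mm and middle keys measured within 2 mm of their slots, tops at 96–98 mm. The +65 mm key was partly hidden by the gripper, so its measured position (47 mm) is unreliable, but I never touched that key.
- **Not rechecked:** I did not remeasure the bystanders at the end. No unexpected contact force showed in any reading.

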